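# Pack the mask painter's box

### The arm

A 6-joint arm with a two-finger parallel gripper is mounted at the origin on the work surface. World frame = base frame: x ahead of the robot, y to its left, z up, the work surface at z = 0. Lengths are in mm, angles in rad, forces in N, time in s.
With the tool pointing down it reaches from about 350 to 975 mm from the base axis. Payload 7.1 kg.
Tool frame: the origin (TCP) lies on the front face of the gripper's body, between the roots of the fingers; the fingertips stand 80 mm ahead of it and the grasp point (between the pads) lies 61 mm ahead of it (ctrl.tcp_to_grasp is the distance from the TCP to the grasp point, in mm); z points along the fingers, y is the direction in which the jaws open and shut (so a half turn about z gives the same grasp; the last joint's range is limited). The gripper opens to 88 mm and grips with 3 to 60 N. Pads are 20 mm wide; open, the fingers measure 115 mm over their backs; the gripper's body (75 mm by 178 mm) begins 61 mm behind the grasp point.
Start: joints at [-1.202, 0.423, 1.63, -0, 1.089, -0.019], TCP at [236.361, -578.566, 302.675] pointing down, gripper open.
Joint ranges: [-3, 3], [-0.9, 2.11], [0.09, 2.58], [-1.31, 4.45], [0.11, 2.69], [-2.54, 2.54]. Speed limits (rad/s): [2.39, 2.39, 3.01, 3.14, 3.14, 3.14].

### API

Orientations are given as a rotation vector (axis times angle).
In Python, from workcell import telemetry, get_image, ctrl gives the robot as it stands.
- The arm moves only by the tool send_rows, never from a script. Its argument "rows" is a list of rows, each a list of 5 numbers: the shift along the tool's x, y, z in m, then the turn about the tool's z in rad, then the opening, from -1 (shut) to 1 (fully open). A call has 1 to 5 rows; each row shifts and turns the commanded pose from where the row before left it, along the tool's axes as they then stand; what a row does not reach is not made up. A row lasts 1/10 s, in which the tool goes at most 50 mm and 8.59 degrees, less where a joint would pass 70% of its speed; a pose out of reach is approached as far as the arm can. A call with a gripper value outside its range is refused whole. The fingers move at their own pace and stop on an object; the grip force is fixed at half the most. Time passes only in rows, so rows that do not move let the fingers close. It gives the time, the measured TCP pose, the force and the opening at its end, in the units of the state.
- telemetry.get_obs(): the state, without advancing time (a new reading comes with each control period).
- get_image(name): name is "scene" or "top"; returns a dict with "color" (480x640x3 uint8, blue, green, red), "z_map" (480x640 float32, mm along the optical axis (not along the pixel's ray), 0 where there is no reading), "camera_matrix" (3x3 intrinsics, pixels), "k1" (the pictures are not rectified: a ray, as slopes to the right and down, at radius r is drawn at 1 + k1 r^2 times it, then the intrinsics apply), "rvec" (rotation vector, rad) and "tvec" (3), from world to camera coordinates, as OpenCV has them. Camera axes: x right, y down, z forward; pixel columns grow to the right and rows downward; lengths in mm; the calibration is good to about 2 mm. A picture is of the moment at which its call begins.
- ctrl.close_job(): hands the job in, once; it reports no verdict.
The state is a dict: "t": time; "qpos": joint angles; "qvel": joint speeds; "joint_torque": joint torques, N m; "ee_pos": TCP position; "orientation": TCP orientation; "ft_force": force on the tool from outside, world axes, zero at the start; "moment": the same for the moment, N m; "width": finger opening in mm.
Only numpy, scipy, OpenCV 4.12 (cv2) and the standard library are available. Lean on these libraries where they do the work, as an engineer would, in place of code of your own. Each camera call takes 0.05 s, during which the arm holds its last target.

### The job

Pack the small open wooden paint box on the mask maker's bench: stand the tall round jar and the oblong metal tin upright in it side by side, both right down on its floor, the tin lengthwise along the box. Set them down rather than dropping them in, and leave the short jar where it is.

Things in the scene. Friction and masses are not known exactly. Their poses are not given: they have to be found in the camera images.
- paint_box: Open-topped plywood box, fixed to the bench. Outside 88 mm (its x) by 184 mm (its y, the long side) by 50 mm high; walls and floor 6 mm thick, so inside 76 x 172 mm and 44 mm deep, with no divider. Origin: centre of its underside, on the bench; z up; the inner floor lies 6 mm above the origin. The tin and the jar fit only one beyond the other along y, with about 28 mm to spare in all; either may take either end.
- tall_jar: Tall straight round jar, grey with a white cap of the same width and a paper band; 58 mm diameter, 105 mm high, 0.2 to 0.4 kg, loose, standing on the bench. Rigid, can be gripped anywhere on body or cap. Origin: centre of its underside; z up along the jar.
- tin: Oblong plain steel tin with a paper band, standing upright: 50 mm (its x) by 86 mm (its y, the long side) by 100 mm high, with a black round cap of 26 mm diameter and 10 mm height on top, 20 mm off centre towards +y. 0.23 to 0.45 kg, loose. Rigid. Grip it across the 50 mm. Origin: centre of its underside; z up. It is too long to lie across the box.
- short_jar: Bystander: a jar of the same make and 58 mm diameter as the tall jar, but only 52 mm high; loose. Origin: centre of its underside. To be left standing where it is. (A cork board with a mask, a brush pot and a palette also stand on the bench, well outside the work, 0.5 m or more from the robot and to the sides.)
Things that resemble listed ones, but are neither listed nor needed, are in the scene too. Leave any red look-alike of the tall_jar alone.

How it is judged:
By the outcome, as a careful person would: the job done as asked, in the order asked, and still so for the second after the job is handed in, with the robot touching nothing.
It also fails if it takes over 54 s, if anything falls off the work surface, if the arm or the gripper's body presses on something with over 40 N, if the wrist force passes 120 N, or if a joint passes its speed limit or range.

## Working session

There is one attempt and no reset: what is moved stays moved. The work goes in short steps, Python scripts to look and compute and a tool call to move; the robot and the scene stay as the last step left them, time stands still between calls to the robot, and variables do not carry over. Pictures are saved under pics/ and viewed, and the job is handed in when it is done.

Besides the shell and the picture viewer there is one more tool, called after "Request:" in YAML: its name, and indented under it one key for each argument. send_rows: Moves the arm, as the interface text tells. Its arguments: {"type":"object","properties":{"rows":{"type":"array"}},"required":["rows"]}

```bash
mkdir -p pics; ls
python3 - <<'E'
from workcell import telemetry, get_image, ctrl
import cv2,numpy as np
print(telemetry.get_obs(), ctrl.tcp_to_grasp)
for n in("scene","top"):
    d=get_image(n); cv2.imwrite(f"pics/{n}0.png",d["color"]); np.savez(f"{n}0.npz",**d)
    print(n,d["camera_matrix"],d["k1"],d["rvec"],d["tvec"])
E
```

```text
pics
{'t': 0.0, 'qpos': array([-1.20200900e+00,  4.23852941e-01,  1.63067687e+00, -1.02874416e-05,
        1.08861391e+00, -1.90275942e-02]), 'qvel': array([ 0.00109855, -0.00111117,  0.00082413, -0.00036564, -0.00031814,
        0.00056388]), 'joint_torque': array([-8.58648764e-04, -5.44626260e+01, -2.73669022e+01,  6.41865889e-02,
        2.27004674e-02, -1.13573321e-04]), 'ee_pos': array([ 236.20383879, -578.17957186,  301.89921449]), 'orientation': array([-3.08121668e+00, -6.05081239e-01,  4.37790373e-04]), 'ft_force': array([ 0.67456665, -0.21760349,  0.07195242]), 'moment': array([-0.00669823, -0.00882864, -0.01225054]), 'width': 87.76357749247641} 61.3
scene [[594.01553946   0.         319.41222773]
 [  0.         594.01553946 235.33276745]
 [  0.           0.           1.        ]] 0.055502207794212124 [ 2.02009045  0.99775903 -0.50355958] [-361.23468628 -215.49815379 1638.16932663]
top [[441.12444134   0.         316.78095827]
 [  0.         441.12444134 249.52092462]
 [  0.           0.           1.        ]] -0.09222563108493297 [ 2.17150428 -2.14736027  0.19196687] [ 29.35696278 525.28540486 963.52837869]
```

View pics/scene0.png

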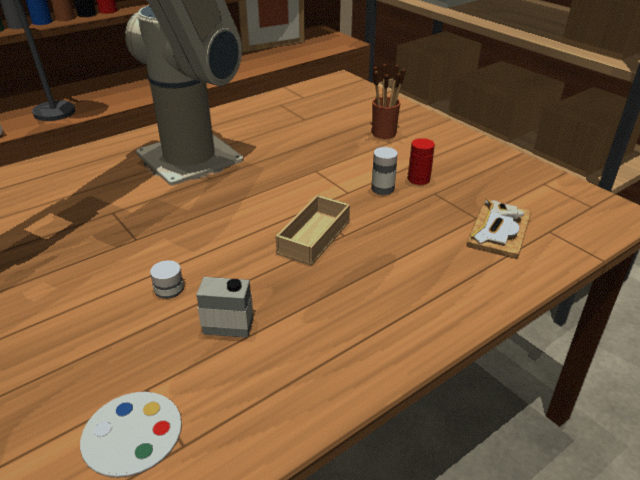

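View pics/top0.png

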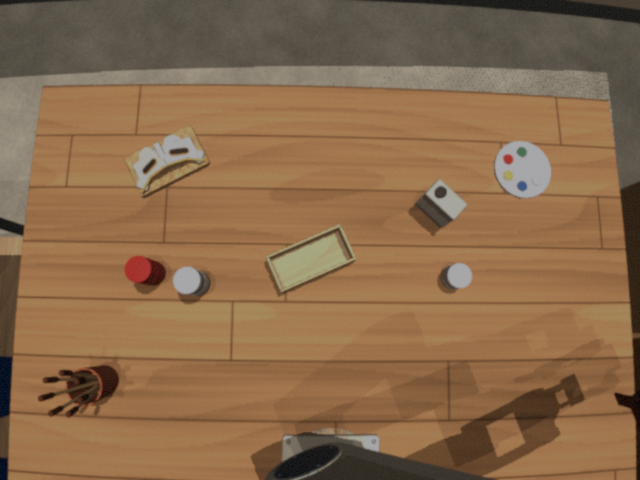

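The scene picture shows the tall jar at (384,170), the red look-alike at (421,161), the tin at (226,306), the short jar at (167,279) and the box at (313,229). In the top view, the tall jar is at (190,281), the red jar at (145,271), the tin at (441,203), the short jar at (458,276) and the box at (311,259).

```bash
cat > h.py <<'E'
import numpy as np,cv2
def cloud(d):
    z=d["z_map"].astype(float);K=d["camera_matrix"];k=float(d["k1"])
    v,u=np.mgrid[0:480,0:640]
    p=cv2.undistortPoints(np.stack([u,v],-1).reshape(-1,1,2).astype(float),K,np.array([k,0,0,0,0.]),None,None,None) if False else cv2.undistortPointsIter(np.stack([u,v],-1).reshape(-1,1,2).astype(float),K,np.array([k,0,0,0,0.]),None,None,(3,40,1e-9))
    p=p.reshape(480,640,2)
    c=np.stack([p[...,0]*z,p[...,1]*z,z],-1)
    R=cv2.Rodrigues(d["rvec"])[0]
    w=(c-np.asarray(d["tvec"]).ravel())@R
    w[z==0]=np.nan
    return w
def rect(p):
    r=cv2.minAreaRect(p.astype(np.float32)); b=cv2.boxPoints(r)
    e=b[1]-b[0];f=b[2]-b[1]
    L=e if np.hypot(*e)>np.hypot(*f) else f
    a=np.degrees(np.arctan2(L[1],L[0]))
    return np.round(r[0],1),np.round(r[1],1),round(a%180,1)
E
python3 - <<'E'
from h import *
for n in("top","scene"):
    d=np.load(n+"0.npz");w=cloud(d)
    X,Y,Z=w[...,0],w[...,1],w[...,2]
    t=(X>300)&(X<900)&(abs(Y)<350)
    print(n,"table z",np.nanmedian(Z[t&(abs(Z)<15)]))
    m=((Z>15)&(X>300)&(X<900)&(abs(Y)<520)).astype(np.uint8)
    N,l,s,c=cv2.connectedComponentsWithStats(m)
    for i in range(1,N):
        if s[i,4]<60: continue
        p=w[l==i]; zm=np.percentile(p[:,2],97)
        zt=np.median(p[p[:,2]>zm-12][:,2])
        q=p[abs(p[:,2]-zt)<5]
        print(c[i].round(),s[i,4],"zmax",zm.round(1),"zt",zt.round(1),"n",len(q),"rect",rect(q[:,:2]),"circ",cv2.minEnclosingCircle(q[:,:2].astype(np.float32)))
E
```

```text
top table z 1.5156340249444442
[166. 160.] 2993 zmax 53.4 zt 46.5 n 658 rect (array([744.5, 400.3]), array([ 74.6, 111.5]), np.float32(118.2)) circ ((735.2882690429688, 395.3343505859375), 55.88827896118164)
[441. 203.] 1326 zmax 112.1 zt 102.5 n 728 rect (array([ 632.3, -246.2]), array([87.1, 49.7]), np.float32(46.7)) circ ((632.5162353515625, -246.445068359375), 48.18550491333008)
[312. 256.] 941 zmax 53.9 zt 50.7 n 649 rect (array([505.8,  49.8]), array([ 88.6, 184.4]), np.float32(114.6)) circ ((504.824951171875, 49.70634078979492), 100.46397399902344)
[144. 270.] 894 zmax 108.5 zt 105.6 n 577 rect (array([468.7, 414.3]), array([55.1, 58.2]), np.float32(91.7)) circ ((469.0480041503906, 414.9637756347656), 29.736101150512695)
[456. 276.] 632 zmax 56.6 zt 53.4 n 508 rect (array([ 468.3, -286.8]), array([56.2, 57.2]), np.float32(160.7)) circ ((468.1637268066406, -287.2680969238281), 29.975038528442383)
[191. 281.] 817 zmax 108.7 zt 105.8 n 581 rect (array([446.4, 309.8]), array([56.2, 55.8]), np.float32(64.9)) circ ((446.7503662109375, 310.23486328125), 29.14348602294922)
scene table
[... 385 characters left out ...]
7.] 1997 zmax 51.1 zt 47.2 n 706 rect (array([505.9,  52.6]), array([ 92.8, 190.6]), np.float32(115.3)) circ ((505.610107421875, 51.12466049194336), 101.22178649902344)
[500. 226.] 2051 zmax 53.4 zt 46.4 n 397 rect (array([744.7, 400.9]), array([69.2, 99.8]), np.float32(122.5)) circ ((740.4561157226562, 397.6129150390625), 50.43394470214844)
[166. 276.] 859 zmax 54.2 zt 51.5 n 478 rect (array([ 468.1, -285.8]), array([56.1, 57.8]), np.float32(157.9)) circ ((467.6056213378906, -287.1055908203125), 30.527297973632812)
[225. 304.] 2725 zmax 109.4 zt 100.2 n 826 rect (array([ 633.8, -245. ]), array([85.2, 54.6]), np.float32(47.3)) circ ((634.7423706054688, -245.7504119873047), 48.20036315917969)
```

```bash
cat > plan.py <<'E'
import sys,numpy as np
from scipy.spatial.transform import Rotation as Ro
from workcell import telemetry
# plan.py x y z adeg step_mm [grip]: prints rows in tool axes
x,y,z,a1,step=map(float,sys.argv[1:6])
o=telemetry.get_obs();R=Ro.from_rotvec(o["orientation"]).as_matrix()
p=np.array(o["ee_pos"]);a=np.arctan2(R[1,0],R[0,0])
d=np.array([x,y,z])-p;th=-((np.radians(a1)-a+np.pi)%(2*np.pi)-np.pi)
n=int(max(np.ceil(np.linalg.norm(d)/step),np.ceil(abs(th)/0.145),1))
print("t",round(o["t"],2),"pos",p.round(1),"a",np.degrees(a).round(2),"tilt",np.degrees(np.arccos(-R[2,2])).round(2),"w",o["width"].round(1),"F",o["ft_force"].round(1),"n",n)
for i in range(n):
    w=d/n/1000
    print([round(float(v),4) for v in(np.cos(a)*w[0]+np.sin(a)*w[1],np.sin(a)*w[0]-np.cos(a)*w[1],-w[2],th/n)])
    a-=th/n
E
python3 plan.py 500 -150 300 114.6 45
```

```text
Traceback (most recent call last):
  File "plan.py", line 10, in <module>
    print("t",round(o["t"],2),"pos",p.round(1),"a",np.degrees(a).round(2),"tilt",np.degrees(np.arccos(-R[2,2])).round(2),"w",o["width"].round(1),"F",o["ft_force"].round(1),"n",n)
                                                                                                                             ^^^^^^^^^^^^^^^^
AttributeError: 'float' object has no attribute 'round'
```

```bash
sed -i 's/o\["width"\].round(1)/round(float(o["width"]),1)/' plan.py
python3 plan.py 500 -150 300 114.6 45
```

```text
t 0.1 pos [ 236.2 -578.2  302. ] a 22.22 tilt 0.08 w 88.0 F [ 1.2  0.2 -0.6] n 12
[0.0338, -0.0247, 0.0002, -0.1344]
[0.0369, -0.02, 0.0002, -0.1344]
[0.0392, -0.0149, 0.0002, -0.1344]
[0.0408, -0.0095, 0.0002, -0.1344]
[0.0417, -0.0039, 0.0002, -0.1344]
[0.0419, 0.0017, 0.0002, -0.1344]
[0.0413, 0.0073, 0.0002, -0.1344]
[0.0399, 0.0128, 0.0002, -0.1344]
[0.0378, 0.018, 0.0002, -0.1344]
[0.0351, 0.0229, 0.0002, -0.1344]
[0.0317, 0.0274, 0.0002, -0.1344]
[0.0278, 0.0314, 0.0002, -0.1344]
```

Request:
send_rows:
  rows:
    - [0.034,-0.025,0,-0.134,1]
    - [0.037,-0.02,0,-0.134,1]
    - [0.039,-0.015,0,-0.134,1]
    - [0.041,-0.0095,0,-0.134,1]
    - [0.042,-0.004,0,-0.134,1]

```text
t: 0.6
ee_pos: [346.9, -397.8, 302.4]
orientation: [-2.708, -1.592, 0.0]
ft_force: [0.9, -0.2, 0.2]
width: 87.8
```

Request:
send_rows:
  rows:
    - [0.042,0.002,0,-0.134,1]
    - [0.041,0.007,0,-0.134,1]
    - [0.04,0.013,0,-0.134,1]
    - [0.038,0.018,0,-0.134,1]
    - [0.035,0.023,0,-0.134,1]

```text
t: 1.1
ee_pos: [457.6, -219.7, 302.5]
orientation: [-2.034, -2.394, 0.0]
ft_force: [1.0, 0.3, -0.7]
width: 87.9
```

```bash
python3 plan.py 446.8 310.5 250 114.6 45
```

```text
t 1.1 pos [ 457.6 -219.7  302.5] a 99.31 tilt 0.02 w 87.9 F [ 1.   0.3 -0.7] n 12
[0.0437, 0.0063, 0.0044, -0.0222]
[0.0436, 0.0072, 0.0044, -0.0222]
[0.0434, 0.0082, 0.0044, -0.0222]
[0.0432, 0.0092, 0.0044, -0.0222]
[0.043, 0.0101, 0.0044, -0.0222]
[0.0428, 0.0111, 0.0044, -0.0222]
[0.0425, 0.012, 0.0044, -0.0222]
[0.0422, 0.013, 0.0044, -0.0222]
[0.0419, 0.0139, 0.0044, -0.0222]
[0.0416, 0.0148, 0.0044, -0.0222]
[0.0413, 0.0158, 0.0044, -0.0222]
[0.0409, 0.0167, 0.0044, -0.0222]
```

Request:
send_rows:
  rows:
    - [0.0437,0.006,0.004,-0.022,1]
    - [0.0436,0.007,0.004,-0.022,1]
    - [0.0434,0.008,0.004,-0.022,1]
    - [0.0432,0.009,0.004,-0.022,1]
    - [0.043,0.01,0.004,-0.022,1]

```text
t: 1.6
ee_pos: [452.5, 1.0, 282.4]
orientation: [-1.905, -2.498, 0.0]
ft_force: [1.5, -1.0, -0.1]
width: 87.6
```

Request:
send_rows:
  rows:
    - [0.0428,0.011,0.004,-0.022,1]
    - [0.0425,0.012,0.004,-0.022,1]
    - [0.0422,0.013,0.004,-0.022,1]
    - [0.042,0.014,0.004,-0.022,1]
    - [0.0416,0.015,0.004,-0.022,1]

```text
t: 2.1
ee_pos: [449.8, 222.1, 262.4]
orientation: [-1.764, -2.599, 0.0]
ft_force: [0.9, -0.2, 0.8]
width: 88.2
```

```bash
python3 plan.py 447.5 311 230 114.6 35
```

```text
t 2.1 pos [449.8 222.1 262.4] a 111.66 tilt 0.01 w 88.2 F [ 0.9 -0.2  0.8] n 3
[0.0278, 0.0102, 0.0108, -0.0171]
[0.0276, 0.0107, 0.0108, -0.0171]
[0.0275, 0.0112, 0.0108, -0.0171]
```

Request:
send_rows:
  rows:
    - [0.0278,0.01,0.011,-0.017,1]
    - [0.0276,0.0107,0.011,-0.017,1]
    - [0.0275,0.011,0.011,-0.017,1]
    - [0,0,0,0,1]

```text
t: 2.5
ee_pos: [447.0, 311.4, 228.2]
orientation: [-1.694, -2.645, 0.002]
ft_force: [-0.2, -0.1, -0.2]
width: 87.6
```

```bash
python3 plan.py 447.5 311 134 114.6 25
python3 - <<'E'
from h import *
from workcell import get_image
for n in("top","scene"):
    d=get_image(n); cv2.imwrite(f"pics/{n}1.png",d["color"][100:400,:300] if n=="top" else d["color"][:300,200:560])
E
```

```text
t 2.5 pos [447.  311.4 228.2] a 114.71 tilt 0.09 w 87.6 F [-0.2 -0.1 -0.2] n 4
[-0.0001, 0.0001, 0.0235, 0.0005]
[-0.0001, 0.0001, 0.0235, 0.0005]
[-0.0001, 0.0001, 0.0235, 0.0005]
[-0.0001, 0.0001, 0.0235, 0.0005]
```

View pics/scene1.png

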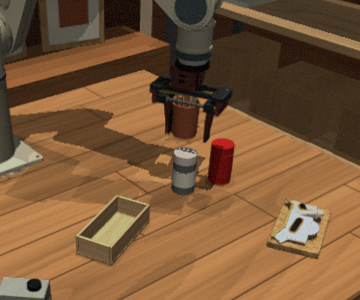

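The gripper stands over the white-capped jar (185,170 in the crop), with its open fingers either side of it. The red jar at (221,161) is clear. Now down.

Request:
send_rows:
  rows:
    - [0,0,0.0235,0,1]
    - [0,0,0.0235,0,1]
    - [0,0,0.0235,0,1]
    - [0,0,0.0235,0,1]
    - [0,0,0,0,1]

```text
t: 3.1
ee_pos: [446.6, 306.9, 133.7]
orientation: [-1.7, -2.64, 0.007]
ft_force: [-0.0, 0.1, -0.7]
width: 88.0
```

Request:
send_rows:
  rows:
    - [0,0,0,0,-0.2]
    - [0,0,0,0,-0.6]
    - [0,0,0,0,-1]
    - [0,0,0,0,-1]
    - [0,0,0,0,-1]

```text
t: 3.6
ee_pos: [447.9, 309.1, 136.6]
orientation: [1.699, 2.642, 0.001]
ft_force: [-0.6, -2.1, 6.5]
width: 57.9
```

Request:
send_rows:
  rows:
    - [0,0,0,0,-1]
    - [0,0,0,0,-1]
    - [0,0,0,0,-1]

```text
t: 3.9
ee_pos: [447.9, 309.2, 136.6]
orientation: [1.699, 2.642, 0.001]
ft_force: [-2.1, -2.1, 7.5]
width: 57.4
```

Request:
send_rows:
  rows:
    - [0,0,-0.01,0,-1]
    - [0,0,-0.01,0,-1]
    - [0,0,-0.01,0,-1]
    - [0,0,0,0,-1]
    - [0,0,0,0,-1]

```text
t: 4.4
ee_pos: [447.9, 309.1, 166.2]
orientation: [1.699, 2.642, 0.001]
ft_force: [-0.6, -0.2, -3.0]
width: 57.7
```

```bash
python3 plan.py 447.5 311 260 114.6 25
python3 - <<'E'
from h import *
from workcell import get_image
d=get_image("scene"); cv2.imwrite("pics/scene2.png",cv2.resize(d["color"][50:250,300:500],None,fx=3,fy=3))
E
```

```text
t 4.4 pos [447.9 309.1 166.2] a 114.53 tilt 0.06 w 57.7 F [-0.6 -0.2 -3. ] n 4
[0.0005, 0.0001, -0.0235, -0.0003]
[0.0005, 0.0001, -0.0235, -0.0003]
[0.0005, 0.0001, -0.0235, -0.0003]
[0.0005, 0.0001, -0.0235, -0.0003]
```

View pics/scene2.png

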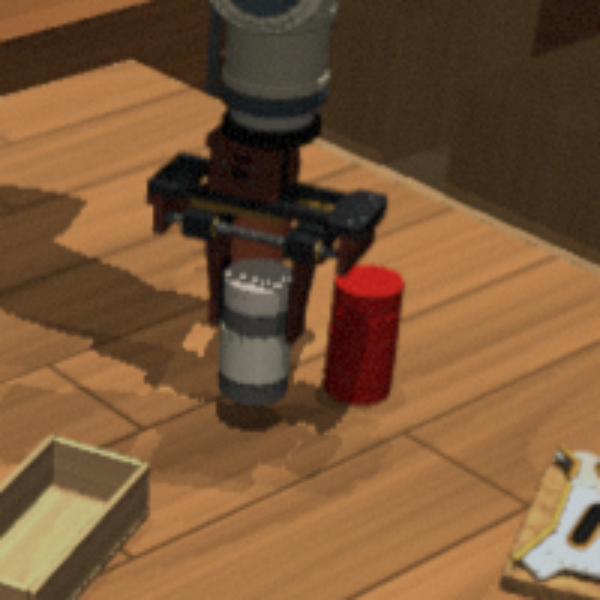

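The jar is held upright and clear of the bench: its bottom is at about (253,395) in the crop, with its shadow below. The red jar hasn't moved.

Request:
send_rows:
  rows:
    - [0,0,-0.015,0,-1]
    - [0,0,-0.025,0,-1]
    - [0,0,-0.02,0,-1]
    - [0,0,-0.01,0,-1]

```text
t: 4.85
ee_pos: [448.1, 309.2, 236.8]
orientation: [1.699, 2.642, 0.002]
ft_force: [1.1, -0.6, -3.1]
width: 57.9
```

```bash
python3 plan.py 485.8 93.6 236 114.6 25
```

```text
t 4.85 pos [448.1 309.2 236.8] a 114.52 tilt 0.08 w 57.9 F [ 1.1 -0.6 -3.1] n 9
[-0.0235, -0.0061, 0.0001, -0.0002]
[-0.0235, -0.0061, 0.0001, -0.0002]
[-0.0235, -0.0061, 0.0001, -0.0002]
[-0.0235, -0.0061, 0.0001, -0.0002]
[-0.0235, -0.0061, 0.0001, -0.0002]
[-0.0235, -0.0061, 0.0001, -0.0002]
[-0.0235, -0.0062, 0.0001, -0.0002]
[-0.0235, -0.0062, 0.0001, -0.0002]
[-0.0235, -0.0062, 0.0001, -0.0002]
```

Request:
send_rows:
  rows:
    - [-0.012,-0.003,0,0,-1]
    - [-0.024,-0.006,0,0,-1]
    - [-0.025,-0.0065,0,0,-1]
    - [-0.025,-0.0065,0,0,-1]
    - [-0.025,-0.0065,0,0,-1]

```text
t: 5.35
ee_pos: [467.1, 194.2, 234.3]
orientation: [-1.698, -2.642, 0.003]
ft_force: [0.9, 0.1, -2.1]
width: 57.4
```

Request:
send_rows:
  rows:
    - [-0.025,-0.0065,0,0,-1]
    - [-0.025,-0.0065,0,0,-1]
    - [-0.024,-0.006,0,0,-1]
    - [-0.016,-0.0045,0,0,-1]
    - [-0.0105,-0.003,0,0,-1]

```text
t: 5.85
ee_pos: [484.7, 91.8, 234.4]
orientation: [-1.7, -2.64, 0.003]
ft_force: [0.3, 1.1, -2.7]
width: 57.4
```

Request:
send_rows:
  rows:
    - [0,0,0,0,-1]
    - [0,0,0,0,-1]

```text
t: 6.05
ee_pos: [485.2, 93.7, 235.2]
orientation: [-1.699, -2.641, 0.001]
ft_force: [-0.3, 0.3, -2.9]
width: 57.6
```

```bash
python3 plan.py 485.8 93.6 170 114.6 25
python3 - <<'E'
from h import *
from workcell import get_image
d=get_image("scene"); cv2.imwrite("pics/scene3.png",cv2.resize(d["color"][80:280,230:430],None,fx=3,fy=3))
w=cloud(d);X,Y,Z=w[...,0],w[...,1],w[...,2]
m=(Z>95)&(Z<140)&(abs(X-486)<40)&(abs(Y-94)<40)
q=w[m];print(len(q),q.min(0),q.max(0))
d=get_image("top"); cv2.imwrite("pics/top3.png",cv2.resize(d["color"][180:330,220:420],None,fx=3,fy=3))
E
```

```text
t 6.05 pos [485.2  93.7 235.2] a 114.49 tilt 0.05 w 57.6 F [-0.3  0.3 -2.9] n 3
[-0.0001, 0.0002, 0.0217, -0.0007]
[-0.0001, 0.0002, 0.0217, -0.0007]
[-0.0001, 0.0002, 0.0217, -0.0007]
416 [471.13033286  66.00512694  97.81446118] [518.51062914 118.68100903 139.87945933]
```

View pics/scene3.png

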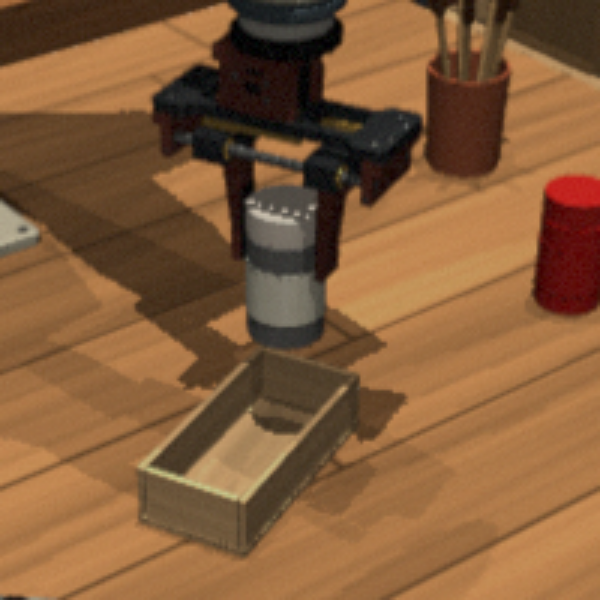

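View pics/top3.png

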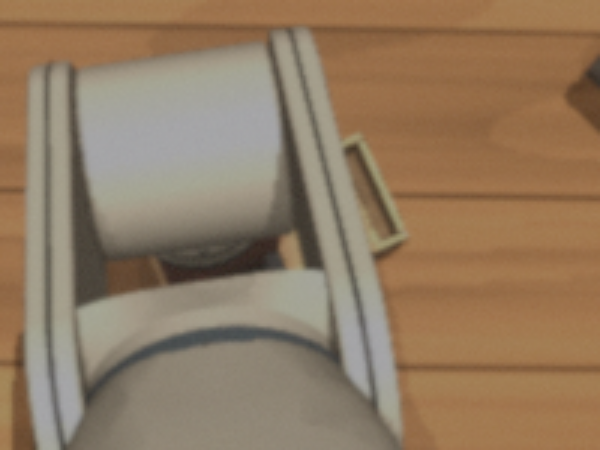

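In the scene crop the jar hangs upright over the far end of the box (bottom at (285,335), box far end at (305,365)). The arm blocks the top view. The jar-to-tool offset from the grasp is about 1.5 mm, so I'm lowering it.

Request:
send_rows:
  rows:
    - [0,0,0.015,0,-1]
    - [0,0,0.02,0,-1]
    - [0,0,0.02,0,-1]
    - [0,0,0.01,0,-1]
    - [0,0,0.005,0,-1]

```text
t: 6.65
ee_pos: [485.1, 94.3, 164.8]
orientation: [-1.697, -2.642, 0.001]
ft_force: [-0.5, 0.3, -2.4]
width: 57.9
```

Request:
send_rows:
  rows:
    - [0,0,0.005,0,-1]
    - [0,0,0.005,0,-1]
    - [0,0,0.003,0,-1]
    - [0,0,0,0,-1]

```text
t: 7.05
ee_pos: [485.5, 93.7, 152.6]
orientation: [-1.699, -2.642, 0.0]
ft_force: [0.4, 0.2, -2.8]
width: 57.6
```

Request:
send_rows:
  rows:
    - [0,0,0.003,0,-1]
    - [0,0,0.003,0,-1]
    - [0,0,0.001,0,-1]
    - [0,0,0,0,-1]

```text
t: 7.45
ee_pos: [485.4, 93.7, 145.5]
orientation: [-1.699, -2.642, 0.0]
ft_force: [-0.2, 1.0, -2.9]
width: 57.7
```

Request:
send_rows:
  rows:
    - [0,0,0.001,0,-1]
    - [0,0,0,0,-1]

```text
t: 7.65
ee_pos: [485.5, 93.8, 144.7]
orientation: [1.699, 2.643, 0.0]
ft_force: [0.1, 0.2, -2.1]
width: 57.6
```

Request:
send_rows:
  rows:
    - [0,0,0.001,0,-1]
    - [0,0,0,0,-1]

```text
t: 7.85
ee_pos: [485.5, 93.8, 143.6]
orientation: [-1.699, -2.642, -0.0]
ft_force: [0.3, 0.9, -2.9]
width: 58.0
```

Request:
send_rows:
  rows:
    - [0,0,0.001,0,-1]
    - [0,0,0,0,-1]

```text
t: 8.05
ee_pos: [485.5, 93.8, 142.7]
orientation: [1.699, 2.643, 0.0]
ft_force: [0.2, 0.6, -2.8]
width: 57.9
```

Request:
send_rows:
  rows:
    - [0,0,0.001,0,-1]
    - [0,0,0,0,-1]

```text
t: 8.25
ee_pos: [485.5, 93.8, 142.6]
orientation: [1.699, 2.642, 0.0]
ft_force: [-3.5, -0.5, 11.0]
width: 57.8
```

Request:
send_rows:
  rows:
    - [0,0,0.001,0,-1]
    - [0,0,0,0,-1]

```text
t: 8.45
ee_pos: [485.5, 93.8, 142.5]
orientation: [1.699, 2.642, 0.0]
ft_force: [-6.9, -0.9, 23.8]
width: 57.7
```

Request:
send_rows:
  rows:
    - [0,0,0.0005,0,-1]
    - [0,0,0,0,-1]

```text
t: 8.65
ee_pos: [485.5, 93.7, 142.5]
orientation: [1.699, 2.642, 0.0]
ft_force: [-8.4, -2.2, 31.1]
width: 57.7
```

Floor contact came at 142.6, as predicted. I'll back off the load, then release.

Request:
send_rows:
  rows:
    - [0,0,-0.0022,0,-1]
    - [0,0,0,0,-0.2]
    - [0,0,0,0,0.4]
    - [0,0,0,0,1]
    - [0,0,0,0,1]

```text
t: 9.15
ee_pos: [485.5, 93.8, 142.2]
orientation: [-1.699, -2.642, 0.0]
ft_force: [0.2, 0.4, -0.6]
width: 74.0
```

Request:
send_rows:
  rows:
    - [0,0,0,0,1]
    - [0,0,0,0,1]
    - [0,0,-0.01,0,1]
    - [0,0,-0.025,0,1]
    - [0,0,-0.04,0,1]

```text
t: 9.65
ee_pos: [484.3, 93.6, 217.1]
orientation: [-1.697, -2.64, 0.005]
ft_force: [1.3, 0.2, -0.3]
width: 87.3
```

Request:
send_rows:
  rows:
    - [0,0,-0.04,0,1]
    - [0,0,-0.03,0,1]

```text
t: 9.85
ee_pos: [485.8, 93.8, 290.4]
orientation: [1.698, 2.641, 0.003]
ft_force: [-0.2, 1.3, -0.3]
width: 87.7
```

```bash
python3 plan.py 620 -140 280 46.7 45
python3 - <<'E'
from h import *
from workcell import get_image
d=get_image("scene"); cv2.imwrite("pics/scene4.png",cv2.resize(d["color"][80:280,230:430],None,fx=3,fy=3))
E
```

```text
t 9.85 pos [485.8  93.8 290.4] a 114.52 tilt 0.14 w 87.7 F [-0.2  1.3 -0.3] n 9
[-0.0298, 0.0028, 0.0012, 0.1315]
[-0.0292, 0.0067, 0.0012, 0.1315]
[-0.0281, 0.0105, 0.0012, 0.1315]
[-0.0265, 0.014, 0.0012, 0.1315]
[-0.0244, 0.0174, 0.0012, 0.1315]
[-0.0219, 0.0204, 0.0012, 0.1315]
[-0.019, 0.0231, 0.0012, 0.1315]
[-0.0158, 0.0254, 0.0012, 0.1315]
[-0.0124, 0.0273, 0.0012, 0.1315]
```

View pics/scene4.png

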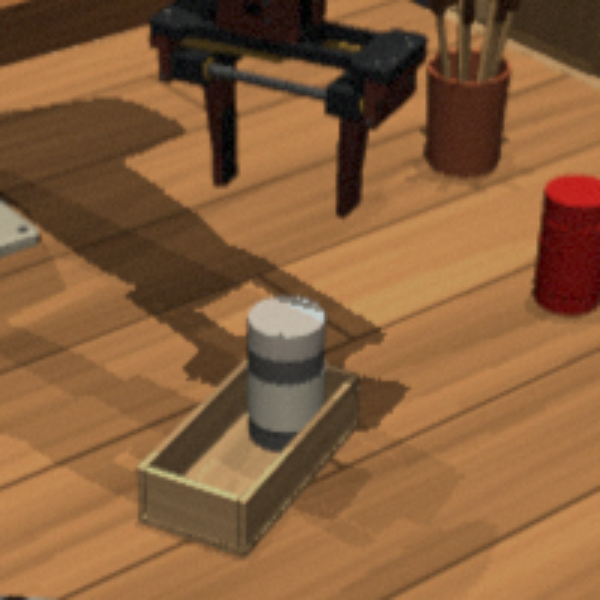

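The jar stands upright in the far end of the box (base at (287,440), cap at (287,320)) and the gripper is clear. Next is the tin.

Request:
send_rows:
  rows:
    - [-0.03,0.003,0,0.1315,1]
    - [-0.029,0.007,0,0.1315,1]
    - [-0.028,0.0105,0,0.1315,1]
    - [-0.0265,0.014,0,0.1315,1]
    - [-0.0245,0.0175,0,0.1315,1]

```text
t: 10.4
ee_pos: [561.0, -37.1, 287.9]
orientation: [2.466, 1.946, 0.0]
ft_force: [-0.4, -1.1, 1.3]
width: 87.6
```

Request:
send_rows:
  rows:
    - [-0.022,0.02,0,0.1315,1]
    - [-0.019,0.023,0,0.1315,1]
    - [-0.016,0.0255,0,0.1315,1]
    - [-0.0125,0.027,0,0.1315,1]
    - [0,0,0,0,1]

```text
t: 10.9
ee_pos: [620.8, -142.7, 287.8]
orientation: [2.886, 1.237, 0.002]
ft_force: [-0.0, 0.7, 0.7]
width: 87.8
```

```bash
python3 plan.py 632.8 -246 230 46.8 30
python3 - <<'E'
from h import *
from workcell import get_image
d=get_image("top");w=cloud(d);X,Y,Z=w[...,0],w[...,1],w[...,2]
m=(abs(Z-105)<5)&(np.hypot(X-485.5,Y-94)<60); print("jar",m.sum(),cv2.minEnclosingCircle(w[m][:,:2].astype(np.float32)),np.median(w[m][:,2]) if m.any() else 0)
m=(abs(Z-51)<4)&(np.hypot(X-505,Y-50)<110); print("box",m.sum(),rect(w[m][:,:2]) if m.any() else 0)
cv2.imwrite("pics/top5.png",d["color"])
E
```

```text
t 10.9 pos [ 620.8 -142.7  287.8] a 46.41 tilt 0.11 w 87.8 F [-0.   0.7  0.7] n 4
[-0.0166, 0.02, 0.0145, -0.0017]
[-0.0167, 0.02, 0.0145, -0.0017]
[-0.0167, 0.0199, 0.0145, -0.0017]
[-0.0167, 0.0199, 0.0145, -0.0017]
jar 60 ((486.0388488769531, 96.25892639160156), 28.808349609375) 109.31969849089931
box 615 (array([505.8,  49.9]), array([ 88.4, 184.1]), np.float32(114.4))
```

View pics/top5.png

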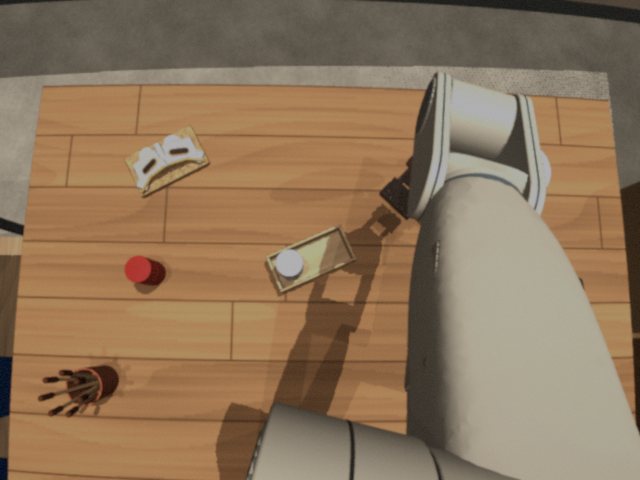

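The top view shows the jar at (289,263), inside the left end of the box, with its centre at about (486,95) as intended. The rest of the box is free.

Request:
send_rows:
  rows:
    - [-0.0166,0.02,0.0145,-0.002,1]
    - [-0.0167,0.02,0.0145,-0.002,1]
    - [-0.0167,0.02,0.0145,-0.0015,1]
    - [-0.0167,0.02,0.0145,-0.0015,1]
    - [0,0,0,0,1]

```text
t: 11.45
ee_pos: [631.0, -244.5, 227.5]
orientation: [-2.878, -1.255, 0.004]
ft_force: [0.1, -0.4, -0.4]
width: 87.8
```

```bash
python3 plan.py 632.8 -246 135 46.8 25
python3 - <<'E'
from h import *
from workcell import get_image
d=get_image("scene"); cv2.imwrite("pics/scene6.png",cv2.resize(d["color"][180:380,130:330],None,fx=3,fy=3))
E
```

```text
t 11.45 pos [ 631.  -244.5  227.5] a 47.11 tilt 0.18 w 87.8 F [ 0.1 -0.4 -0.4] n 4
[0.0, 0.0006, 0.0231, 0.0014]
[0.0, 0.0006, 0.0231, 0.0014]
[0.0, 0.0006, 0.0231, 0.0014]
[0.0, 0.0006, 0.0231, 0.0014]
```

View pics/scene6.png

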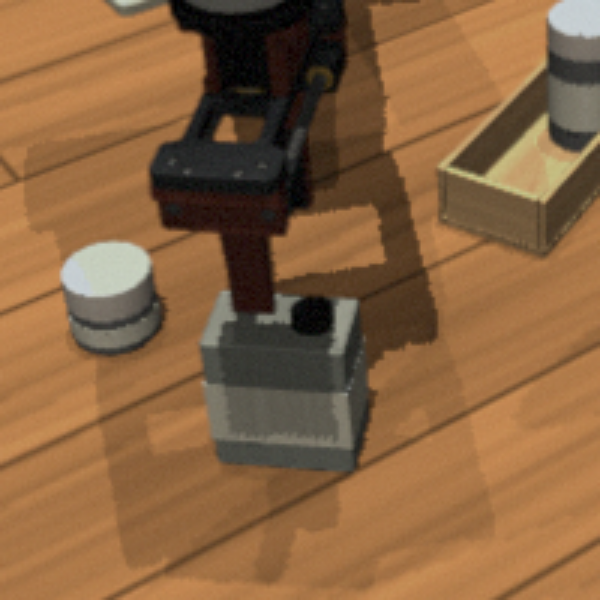

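The tin is at (285,385) in the crop, with the open fingers straddling its narrow width. Allowing for perspective, the near finger lines up with the middle of its long face. Now down.

Request:
send_rows:
  rows:
    - [0,0.0005,0.023,0.0014,1]
    - [0,0.0005,0.023,0.0014,1]
    - [0,0.0005,0.023,0.0014,1]
    - [0,0.0005,0.023,0.0014,1]
    - [0,0,0,0,1]

```text
t: 12.0
ee_pos: [632.1, -242.3, 135.2]
orientation: [-2.878, -1.249, 0.006]
ft_force: [-1.0, 0.1, 0.9]
width: 87.5
```

Request:
send_rows:
  rows:
    - [0,0,0,0,1]
    - [0,0,0,0,1]

```text
t: 12.2
ee_pos: [634.6, -244.3, 139.3]
orientation: [2.881, 1.248, 0.003]
ft_force: [0.1, -0.3, 0.0]
width: 88.1
```

```bash
python3 plan.py 632.8 -246 135 46.8 25
```

```text
t 12.2 pos [ 634.6 -244.3  139.3] a 46.85 tilt 0.13 w 88.1 F [ 0.1 -0.3  0. ] n 1
[-0.0025, -0.0001, 0.0043, 0.0008]
```

Request:
send_rows:
  rows:
    - [-0.0025,0,0.004,0,1]
    - [0,0,0,0,1]
    - [0,0,0,0,0.3]
    - [0,0,0,0,-0.2]
    - [0,0,0,0,-0.6]

```text
t: 12.7
ee_pos: [632.1, -246.6, 133.5]
orientation: [2.883, 1.247, 0.0]
ft_force: [-0.8, -0.3, -0.8]
width: 67.4
```

Request:
send_rows:
  rows:
    - [0,0,0,0,-1]
    - [0,0,0,0,-1]
    - [0,0,0,0,-1]
    - [0,0,0,0,-1]
    - [0,0,0,0,-1]

```text
t: 13.2
ee_pos: [632.0, -246.5, 133.4]
orientation: [2.883, 1.247, 0.0]
ft_force: [0.2, -0.1, -0.1]
width: 49.8
```

```bash
python3 plan.py 632.8 -246 135 46.8 25
```

```text
t 13.2 pos [ 632.  -246.5  133.4] a 46.79 tilt 0.0 w 49.8 F [ 0.2 -0.1 -0.1] n 1
[0.0009, 0.0002, -0.0016, -0.0001]
```

Request:
send_rows:
  rows:
    - [0,0,-0.005,0,-1]
    - [0,0,-0.015,0,-1]
    - [0,0,-0.025,0,-1]
    - [0,0,-0.025,0,-1]
    - [0,0,-0.025,0,-1]

```text
t: 13.7
ee_pos: [631.9, -246.4, 230.2]
orientation: [-2.883, -1.248, -0.0]
ft_force: [0.7, 0.5, -3.3]
width: 49.6
```

Request:
send_rows:
  rows:
    - [0,0,-0.015,0,-1]
    - [0,0,-0.007,0,-1]
    - [0,0,0,0,-1]
    - [0,0,0,0,-1]

```text
t: 14.1
ee_pos: [631.5, -246.3, 249.4]
orientation: [-2.882, -1.247, 0.002]
ft_force: [-1.0, 0.2, -3.0]
width: 50.0
```

```bash
python3 plan.py 519.9 18.9 250 114.5 27;  python3 - <<'E'
from h import *
from workcell import get_image
d=get_image("scene"); cv2.imwrite("pics/scene7.png",cv2.resize(d["color"][180:380,130:330],None,fx=3,fy=3))
E
```

```text
t 14.1 pos [ 631.5 -246.3  249.4] a 46.79 tilt 0.09 w 50.0 F [-1.   0.2 -3. ] n 11
[0.0106, -0.0239, -0.0001, -0.1074]
[0.0131, -0.0226, -0.0001, -0.1074]
[0.0155, -0.0211, -0.0001, -0.1074]
[0.0176, -0.0193, -0.0001, -0.1074]
[0.0196, -0.0173, -0.0001, -0.1074]
[0.0214, -0.0151, -0.0001, -0.1074]
[0.0229, -0.0127, -0.0001, -0.1074]
[0.0241, -0.0102, -0.0001, -0.1074]
[0.025, -0.0076, -0.0001, -0.1074]
[0.0257, -0.0048, -0.0001, -0.1074]
[0.0261, -0.002, -0.0001, -0.1074]
```

View pics/scene7.png

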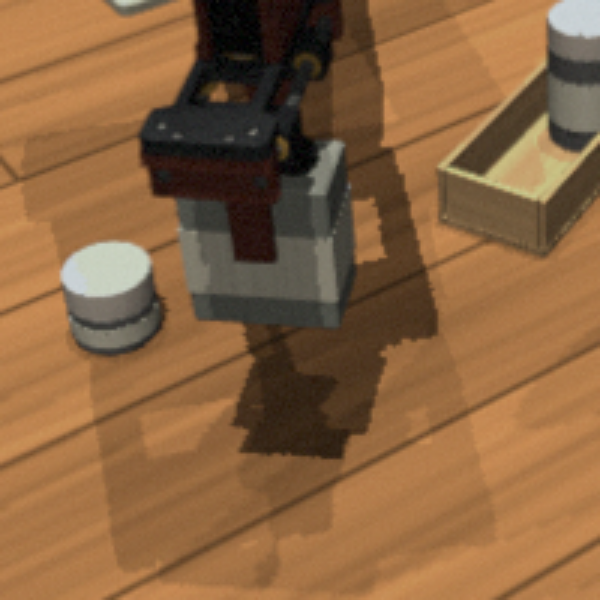

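The tin is held level and upright, clear of the bench, with the finger at (252,230), about the middle of its face. The short jar is undisturbed at (110,295).

Request:
send_rows:
  rows:
    - [0.0106,-0.024,0,-0.1074,-1]
    - [0.013,-0.0226,0,-0.1074,-1]
    - [0.0155,-0.021,0,-0.1074,-1]
    - [0.0176,-0.0193,0,-0.1074,-1]
    - [0.0196,-0.0173,0,-0.1074,-1]

```text
t: 14.65
ee_pos: [580.2, -125.1, 249.0]
orientation: [-2.443, -1.972, 0.002]
ft_force: [0.0, -0.9, -3.3]
width: 49.8
```

Request:
send_rows:
  rows:
    - [0.0214,-0.015,0,-0.1074,-1]
    - [0.023,-0.0127,0,-0.1074,-1]
    - [0.024,-0.01,0,-0.1074,-1]
    - [0.025,-0.0076,0,-0.1074,-1]
    - [0.02,-0.004,0,-0.08,-1]

```text
t: 15.15
ee_pos: [531.6, -9.7, 249.2]
orientation: [-1.867, -2.524, 0.002]
ft_force: [-0.6, 0.3, -2.7]
width: 50.1
```

Request:
send_rows:
  rows:
    - [0.015,-0.002,0,-0.06,-1]
    - [0.008,-0.001,0,-0.03,-1]
    - [0,0,0,0,-1]
    - [0,0,0,0,-1]
    - [0,0,0,0,-1]

```text
t: 15.65
ee_pos: [523.2, 9.4, 250.2]
orientation: [1.761, 2.602, -0.0]
ft_force: [0.4, 0.6, -3.7]
width: 50.3
```

```bash
python3 plan.py 519.9 18.9 250 114.5 27;  python3 - <<'E'
from h import *
from workcell import get_image
d=get_image("scene"); cv2.imwrite("pics/scene8.png",cv2.resize(d["color"][100:300,220:420],None,fx=3,fy=3))
E
```

```text
t 15.65 pos [523.2   9.4 250.2] a 111.83 tilt 0.01 w 50.3 F [ 0.4  0.6 -3.7] n 1
[0.01, 0.0004, 0.0002, -0.0466]
```

View pics/scene8.png

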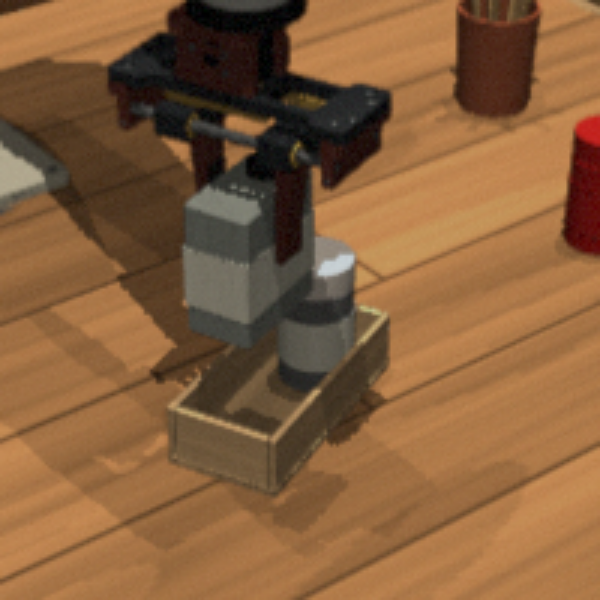

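The tin hangs upright over the near part of the box and the jar stands in the far end (320,310). I'll correct the last 10 mm and measure the tin in the hand.

Request:
send_rows:
  rows:
    - [0.005,0,0,-0.024,-1]
    - [0.005,0,0,-0.023,-1]
    - [0,0,0,0,-1]
    - [0,0,0,0,-1]

```text
t: 16.1
ee_pos: [519.0, 19.4, 250.4]
orientation: [1.697, 2.644, 0.0]
ft_force: [0.5, -0.9, -3.6]
width: 49.6
```

```bash
python3 plan.py 519.9 18.9 250 114.5 27;  python3 - <<'E'
from h import *
from workcell import get_image
d=get_image("scene"); w=cloud(d)
a=np.radians(114.5);e=np.array([np.cos(a),np.sin(a)]);f=np.array([np.sin(a),-np.cos(a)])
r=w[...,:2]-np.array([505.8,49.9]);s=r@e;t=r@f;Z=w[...,2]
# tin lower part z 120-175
m=(Z>122)&(Z<165)&(s>-95)&(s<18)&(abs(t)<45)
print("tin s",np.percentile(s[m],[0.5,2,50,98]).round(1),"t",np.percentile(t[m],[1,5,50,95,99]).round(1),m.sum(),"zmin",np.nanmin(Z[(Z>70)&(s>-95)&(s<0)&(abs(t)<45)]))
m2=m&(s<-70); print("face s",np.median(s[m2]),"t range",np.percentile(t[m2],[1,99]),m2.sum(),"slope deg",np.degrees(np.polyfit(t[m2],s[m2],1)[0]))
m=(Z>46)&(Z<54)&(s<-40)&(s>-100)&(abs(t)<50);print("box s min",np.percentile(s[m],1),"t",np.percentile(t[m],[1,99]))
m=(Z>60)&(Z<108)&(s>15)&(s<90)&(abs(t)<40);print("jar s",np.percentile(s[m],[1,99]),"t",np.percentile(t[m],[1,99]))
E
```

```text
t 16.1 pos [519.   19.4 250.4] a 114.63 tilt 0.01 w 49.6 F [ 0.5 -0.9 -3.6] n 1
[-0.0009, 0.0006, 0.0004, 0.0022]
tin s [-79.9 -79.  -73.1   5.5] t [-22.7 -18.4  23.6  27.9  28.6] 723 zmin 114.66715251859988
face s -75.45409914774083 t range [-23.5818549  28.1082954] 410 slope deg 0.2933981354142128
box s min -93.1118522495057 t [-42.96468141  46.2180759 ]
jar s [20.66658745 62.79697765] t [-8.61741832 32.23232465]
```

The numbers are consistent: the tin would have about 10 mm to the end wall and about 10 mm to the jar, and it's centred across the box. Lowering.

Request:
send_rows:
  rows:
    - [-0.0005,0,0.01,0,-1]
    - [0,0,0.02,0,-1]
    - [0,0,0.02,0,-1]
    - [0,0,0.01,0,-1]
    - [0,0,0,0,-1]

```text
t: 16.65
ee_pos: [518.3, 18.7, 188.7]
orientation: [-1.696, -2.641, 0.003]
ft_force: [-0.6, -0.0, -3.7]
width: 49.9
```

Request:
send_rows:
  rows:
    - [0,0,0.01,0,-1]
    - [0,0,0.01,0,-1]
    - [0,0,0.01,0,-1]
    - [0,0,0.005,0,-1]
    - [0,0,0,0,-1]

```text
t: 17.15
ee_pos: [518.8, 18.8, 154.5]
orientation: [-1.696, -2.643, 0.001]
ft_force: [-0.5, -0.5, -3.6]
width: 49.9
```

Request:
send_rows:
  rows:
    - [0,0,0.004,0,-1]
    - [0,0,0.003,0,-1]
    - [0,0,0.002,0,-1]
    - [0,0,0,0,-1]
    - [0,0,0,0,-1]

```text
t: 17.65
ee_pos: [519.3, 18.8, 146.4]
orientation: [1.697, 2.644, 0.0]
ft_force: [0.3, -0.1, -4.0]
width: 49.9
```

Request:
send_rows:
  rows:
    - [0,0,0.003,0,-1]
    - [0,0,0.002,0,-1]
    - [0,0,0,0,-1]
    - [0,0,0,0,-1]

```text
t: 18.05
ee_pos: [519.2, 18.8, 141.3]
orientation: [-1.697, -2.644, 0.0]
ft_force: [0.5, -0.3, -3.7]
width: 49.9
```

Request:
send_rows:
  rows:
    - [0,0,0.001,0,-1]
    - [0,0,0,0,-1]

```text
t: 18.25
ee_pos: [519.2, 18.8, 140.3]
orientation: [-1.697, -2.644, 0.0]
ft_force: [0.2, -0.1, -3.9]
width: 49.7
```

Request:
send_rows:
  rows:
    - [0,0,0.001,0,-1]
    - [0,0,0,0,-1]

```text
t: 18.45
ee_pos: [519.2, 18.8, 139.3]
orientation: [1.697, 2.644, 0.0]
ft_force: [0.2, 0.3, -3.6]
width: 50.0
```

Request:
send_rows:
  rows:
    - [0,0,0.0007,0,-1]
    - [0,0,0,0,-1]

```text
t: 18.65
ee_pos: [519.3, 18.8, 139.3]
orientation: [1.697, 2.644, 0.0]
ft_force: [-1.2, 0.4, 5.5]
width: 49.7
```

Request:
send_rows:
  rows:
    - [0,0,0.0006,0,-1]
    - [0,0,0,0,-1]

```text
t: 18.85
ee_pos: [519.3, 18.8, 139.3]
orientation: [1.697, 2.644, 0.0]
ft_force: [-4.0, 0.4, 12.6]
width: 49.8
```

Floor contact came at 139.3, where 139.4 was predicted. Easing off and releasing.

Request:
send_rows:
  rows:
    - [0,0,-0.001,0,-1]
    - [0,0,0,0,-0.1]
    - [0,0,0,0,0.3]
    - [0,0,0,0,0.8]
    - [0,0,0,0,1]

```text
t: 19.35
ee_pos: [519.4, 18.8, 139.1]
orientation: [1.697, 2.644, 0.0]
ft_force: [0.6, -0.0, -1.2]
width: 69.6
```

Request:
send_rows:
  rows:
    - [0,0,0,0,1]
    - [0,0,0,0,1]
    - [0,0,-0.01,0,1]
    - [0,0,-0.025,0,1]
    - [0,0,-0.04,0,1]

```text
t: 19.85
ee_pos: [518.0, 18.8, 213.7]
orientation: [-1.695, -2.641, 0.004]
ft_force: [0.2, 0.1, -0.8]
width: 87.8
```

Request:
send_rows:
  rows:
    - [0,0,-0.04,0,1]
    - [0,0,-0.04,0,1]
    - [-0.045,0,0,0,1]
    - [-0.045,0,0,0,1]
    - [-0.045,0,0,0,1]

```text
t: 20.35
ee_pos: [576.0, -105.1, 295.8]
orientation: [1.695, 2.643, 0.001]
ft_force: [-0.3, 0.8, -0.3]
width: 87.6
```

Request:
send_rows:
  rows:
    - [-0.045,0,0,0,1]
    - [-0.045,0,0,0,1]
    - [-0.04,0,0,0,1]
    - [0,0,0,0,1]
    - [0,0,0,0,1]

```text
t: 20.85
ee_pos: [629.2, -222.6, 294.2]
orientation: [-1.699, -2.642, -0.0]
ft_force: [-0.9, 1.6, -0.7]
width: 87.7
```

Run:
```python
from h import *
from workcell import get_image,telemetry
o=telemetry.get_obs();print(o["t"],o["ee_pos"],o["width"])
d=get_image("scene"); cv2.imwrite("pics/scene9.png",cv2.resize(d["color"][100:340,130:450],None,fx=2,fy=2))
d=get_image("top"); cv2.imwrite("pics/top9.png",d["color"]);w=cloud(d)
a=np.radians(114.5);e=np.array([np.cos(a),np.sin(a)]);f=np.array([np.sin(a),-np.cos(a)])
r=w[...,:2]-np.array([505.8,49.9]);s=r@e;t=r@f;Z=w[...,2]
inb=(abs(s)<100)&(abs(t)<50)
m=inb&(Z>95)&(s<14);q=w[m&(Z<113)];print("tin",rect(q[:,:2]),"z",np.percentile(Z[m],[10,50,98]),"s",np.percentile(s[m],[1,99]),"t",np.percentile(t[m],[1,99]))
m=inb&(Z>95)&(s>16);print("jar",cv2.minEnclosingCircle(w[m][:,:2].astype(np.float32)),"z",np.median(Z[m]),"s",np.percentile(s[m],[1,99]),"t",np.percentile(t[m],[1,99]))
X,Y=w[...,0],w[...,1]
for nm,c,z in(("short",(468,-287),53),("red",(469,415),105.6)):
    m=(abs(Z-z)<5)&(np.hypot(X-c[0],Y-c[1])<60);print(nm,m.sum(),cv2.minEnclosingCircle(w[m][:,:2].astype(np.float32)) if m.any() else 0)
```

```text
20.85 [ 629.23623143 -222.64232852  294.15612232] 87.71836535158828
tin (array([521. ,  18.3]), array([50.2, 86.4]), np.float32(114.8)) z [104.79874192 107.474409   119.2859078 ] s [-76.71579876   7.62857528] t [-24.06886261  25.24008998]
jar ((486.2015075683594, 96.13671875), 28.949682235717773) z 112.11130690928434 s [23.47604879 77.53509954] t [-26.67755246  27.87710606]
short 418 ((468.3354187011719, -286.571533203125), 29.56894874572754)
red 576 ((469.11651611328125, 415.2476806640625), 29.844482421875)
```

View pics/scene9.png

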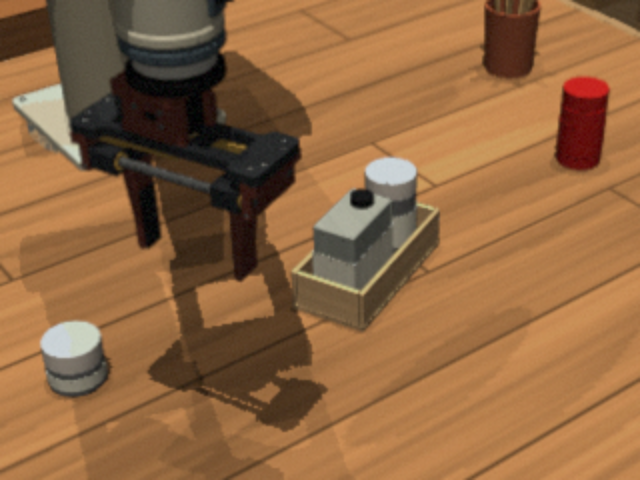

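View pics/top9.png

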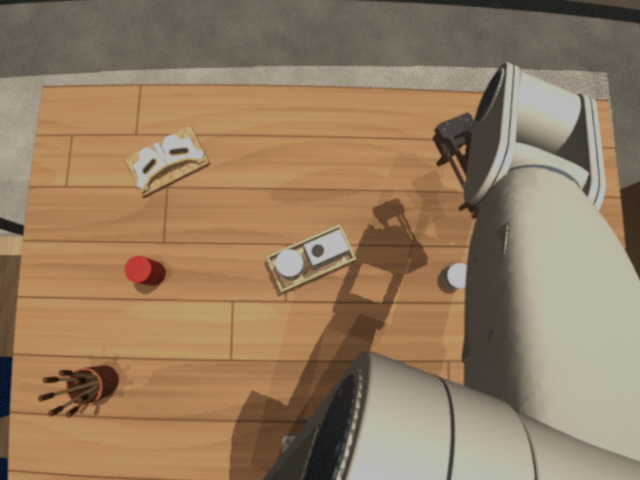

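Both stand upright and level inside the box: the tin at (329,248) in the top view, lengthwise, and the jar at (289,263). The tops are at 107.5 and 112 mm, where 106 and 111 are expected before the camera's 1 mm or so of bias. The short jar and the red jar haven't moved.

```bash
python3 -c "
from workcell import ctrl
print(ctrl.close_job())"
```

```text
the job is handed in; nothing more can be done
None
```

The tall jar and the tin now stand upright in the paint box, and I handed the job in at about 21 s of the 54 s allowed. No verdict is reported.

- **Placing:** I put the jar in first, at the +y end, then the tin lengthwise at the −y end. Each was lowered until it touched the floor of the box, then released. Contact came within 0.1 mm of the predicted height. The wrist force peaked at about 31 N on the jar, more than I needed, and 13 N on the tin.
- **Last check, top camera:**
  - The tin's long side is within about 0.5° of the box's.
  - The gaps are about 10 mm from the tin to the end wall and 10–15 mm from the tin to the jar.
  - The tops read 107.5 mm (tin) and 112 mm (jar), where 106 and 111 mm are expected. That camera reads about 1 mm high.
  - The short jar and the red jar were within about 1 mm of where they started.
- **Disagreement:** The two cameras differed by 1–4 mm in position, which is near the stated calibration and inside the clearances. No check failed.

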